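Index the gauge carriage to the unloading stop and take out the gauged blank

TASK

The dark hardwood blank on the gauge rail has been measured. Push the carriage, by its blue tab and with the blank still clamped, away from the dial gauge to the middle detent (green dot) so that it clicks in there; then throw the red clamp handle fully back, and with the carriage still in that detent and the clamp left open lift the blank out and lay it flat on the floor of the wooden tray behind the rail, without dropping it or knocking the wire brush or the sanding block about.

Things in the scene. Friction and masses are not known exactly. Their poses are not given: they have to be found in the camera images.
- rail_base: Fixed dark steel base 110 x 420 x 10 mm, rail along its y. Origin: on the work surface, below the bed's centre line, mid-length; x away from the robot, yaw up to 0.13 rad. Its dial gauge stands at the +y end: column at y +186 mm, 145 mm high; gauge and arm (64 to 145 mm up) reach in to y +100 over the bed. Dots on the base mark three notches: y +70 (gauge), -20 (green dot), -110 (spare).
- carriage (a joint): Carriage travel along the rail, m; grows towards rail_base -y. A sprung roller drops into a notch at 0 (under the gauge, the start), 0.090 (green dot) and 0.180 (end). It takes about 12 N to leave a notch, 1 to 3 N between them; within 4 mm the roller pulls it home. Aluminium plate, top 36 mm up, 170 mm long, its middle at rail_base y = 0.070 - value; bears bed, clamp and tab.
- push_tab (a point): Centre of the top edge of the blue upright tab at the carriage's front, 74 mm up, at rail_base x -45 mm, 70 mm to the -y side of the carriage's middle. 26 mm wide (x), 8 mm thick (y). Its +y face is free from 42 to 74 mm up for 50 mm in front of it: push there towards -y. The blank's edge lies 15 mm from its inner side.
- clamp_arm (a joint): Hold-down arm of the toggle clamp, rad: 0 clamped (level; sprung rubber tip presses the blank with 10 N), 1.5 fully open (upright). Pivot at rail_base x +50 mm, 73 mm up, 50 mm to the -y side of the carriage's middle. Past dead centre when clamped: only the red handle frees it. The handle's first 10 degrees barely lift it. Past 0.9 it stays or falls open.
- handle_top (a point): Top end of the red clamp handle (grip 46 mm long, 13 mm in x, 18 in y); own z along the handle. Clamped: upright, top 156 mm up at rail_base x +60 mm, in line (y) with the arm. Push its front face towards +x: it swings back about a pin 73 mm below the top, about 4 N to pass centre, then little; the pin itself sinks 15 mm. Fully open it leans back about 70 degrees, top near x +130, 87 mm up.
- blank: Dark hardwood bar 34 x 150 x 9 mm, 0.04 kg, loose; origin mid-underside, length along own y (within 1 degree). Lies on the bed along the rail, 1.5 mm free between four pins (8 mm high, 63 mm from its middle) and end lips. Within 50 mm of its middle the bed is only 22 mm wide: fingers can close across the 34 mm with tips down to 40 mm above the surface. Grip at or up to 20 mm +y of its middle.
- bed (a point): Centre of the top of the carriage's white bed, 52 mm above the work surface: the place of the blank's origin while it is on the carriage.
- tray: Open wooden tray 110 (own x) x 192 (own y) mm, 18 mm high, walls 6 mm thick, cork floor 8 mm above the work surface, 0.45 kg, loose; origin at the middle of its underside; its length runs nearly along world y.
- brush: Wire brush 34 x 120 x 30 mm lying beyond the gauge, at the left edge; bystander. Origin: centre of its underside.
- pad: Pale wooden sanding block 72 x 84 x 34 mm at the front left corner; bystander. Origin: centre of its underside.

How it is judged:
On the way, in this order (a step that is already met when the one before it is completed fails the run):
1. the carriage rests in the middle notch (within 3.5 mm) with the clamp shut and the blank in place (value of joint carriage between 0.0865 and 0.0935 m and velocity of joint carriage between -0.01 and 0.01 m/s and value of joint clamp_arm below 0.15 rad and distance between blank and bed below 0.008 m), for 0.3 s.
2. the clamp is thrown open (arm over 0.9 rad) with the carriage still in the middle notch and the blank in place (value of joint carriage between 0.0865 and 0.0935 m and value of joint clamp_arm above 0.9 rad and distance between blank and bed below 0.008 m), for 0.2 s.
At the end, for the whole second after the job is handed in: The blank lies still and flat (within 0.05 rad) on the tray's floor, inside its walls; the carriage rests in the middle notch (0.090 m, within 3.5 mm) and the clamp is open (arm over 0.9 rad) (value of joint carriage between 0.0865 and 0.0935 m and velocity of joint carriage between -0.01 and 0.01 m/s and value of joint clamp_arm above 0.9 rad and x of blank in the frame of tray between -0.034 and 0.034 m and y of blank in the frame of tray between -0.018 and 0.018 m and z of blank in the frame of tray between 0.005 and 0.0115 m and angle between blank's own z axis and vertical below 0.05 rad and linear speed of each of blank, tray below 0.02 m/s and angular speed of blank below 0.1 rad/s); the robot touches nothing.
It fails at once if the blank falls free at more than 0.6 m/s (a drop of about 18 mm) (linear speed of blank above 0.6 m/s and contact force between the fingers and blank below 0.05 N).
It fails at once if the wire brush or the sanding block is moved more than 25 mm (distance of any of brush, pad from where it was at the start of the episode above 0.025 m).
It also fails if it takes over 61 s, if anything falls off the work surface, if the arm or the gripper's body presses on something with over 40 N, if the wrist force passes 120 N, or if a joint passes its speed limit or range.

ROBOT

A 7-joint arm with a two-finger parallel gripper is mounted at the origin on a cart in front of the work surface, level with it; the furniture and walls round the work are solid. World frame = base frame: x ahead of the robot, y to its left, z up, the work surface at z = 0. Lengths are in m, angles in rad, forces in N, time in s.
With the tool pointing down it reaches from about 0.35 to 0.9 m from the base axis. Payload 19.9 kg.
Tool frame: the origin (TCP) lies on the mounting face of the last link; the fingertips stand 199 mm ahead of it and the grasp point (between the pads) lies 180 mm ahead of it; z points along the fingers, y is the line along which they close (so a half turn about z gives the same grasp; the last joint's range is limited). The gripper opens to 94 mm and grips with 3 to 60 N. Pads are 16 mm wide; open, the fingers measure 119 mm over their backs; the gripper's body (75 mm by 177 mm) begins 78 mm behind the grasp point.
Start: joints at [1.167, 0.417, -0.01, 1.614, 0.005, 1.111, -0.053], TCP at [0.221, -0.585, 0.405] pointing down, gripper open.
Joint ranges: [-2.81, 2.81], [-0.39, 2.02], [-1.27, 1.25], [0.06, 2.57], [-1.19, 4.33], [0.19, 2], [-2.82, 2.82]. Speed limits (rad/s): [1.89, 1.89, 2.39, 2.39, 3.01, 3.01, 3.01].

INTERFACE

Orientations are given as a 3x3 rotation matrix whose columns are the frame's x, y, z axes.
In Python, from plant import robot, camera, sign_off gives the robot as it stands.
- The arm moves only by the tool carry_out, never from a script. Its arguments are lists of equal length, an entry for each row: "linear": the shift along the tool's x, y, z in mm, a list of three; "angular": the turn, a rotation vector about the tool's x, y, z in rad, a list of three; "grip": the closure, from 0 (fully open) to 1 (shut). In form: {"linear": [[tx, ty, tz], ...], "angular": [[rx, ry, rz], ...], "grip": [grip, ...]}. A call has exactly 10 rows; each row is the pose to reach, as a shift and turn from the pose commanded when the call began, along the tool's axes at that moment; what a row does not reach only later rows make up. A row lasts 1/12 s, in which the tool goes at most 41.7 mm and 7.16 degrees, less where a joint would pass 70% of its speed; a pose out of reach is approached as far as the arm can. A call with a gripper value outside its range is refused whole. The fingers move at their own pace and stop on an object; "force" is the grip in N (left out, the last holds). Time passes only in rows, so rows that repeat a pose let the fingers close, or fill a call up. It gives the time, the measured TCP pose, the force, the opening and the grip force at its end, in the units of the state.
- robot.get_state(): the state, without advancing time (a new reading comes with each control period).
- camera(name): name is "side" or "top"; returns a dict with "color" (384x512x3 uint8, blue, green, red), "camera_matrix" (3x3 intrinsics, pixels), "R" (3x3) and "t" (3): a world point X has camera coordinates R X + t. Camera axes: x right, y down, z forward; pixel columns grow to the right and rows downward; lengths in m; the calibration is good to about 2 mm. A picture is of the moment at which its call begins. There is no depth.
- sign_off(): hands the job in; it is judged then, once.
The state is a dict: "time_s": time; "q": joint angles; "qd": joint speeds; "effort": joint torques, N m; "position": TCP position; "tool_rot": TCP orientation; "contact_force": force on the tool from outside, world axes, zero at the start; "moment": the same for the moment, N m; "opening": finger opening in m; "grip_force": force on a finger pad.
Only numpy, scipy, OpenCV 4.12 (cv2) and the standard library are available. Lean on these libraries where they do the work, as an engineer would, in place of code of your own. Each camera call takes 0.05 s, during which the arm holds its last target. There are 200 camera calls.

## Working session

There is one attempt and no reset: what is moved stays moved. The work goes in short steps, Python scripts to look and compute and a tool call to move; the robot and the scene stay as the last step left them, time stands still between calls to the robot, and variables do not carry over. Pictures are saved under pics/ and viewed, at most 10 in all, crops included, and the job is handed in when it is done.

Besides the shell and the picture viewer there is one more tool, called after "Request:" as name(argument=value, ...) on one line, values as JSON. carry_out: Moves the arm, as the interface text tells. Its arguments: {"type":"object","properties":{"linear":{"type":"array"},"angular":{"type":"array"},"grip":{"type":"array"},"force":{"type":"number"}},"required":["linear","angular","grip"]}

```bash
ls; mkdir -p pics; python3 - <<'E'
from plant import robot,camera
import cv2,pickle
s=robot.get_state(); print({k:s[k] for k in('time_s','position','tool_rot','contact_force','opening')})
for n in('side','top'):
    c=camera(n); pickle.dump(c,open(n+'0.pkl','wb')); cv2.imwrite(f'pics/{n}0.png',cv2.resize(c['color'],(800,600),interpolation=cv2.INTER_CUBIC)); print(n,c['camera_matrix'],c['R'],c['t'])
E
```

```text
pics
{'time_s': 0.0, 'position': array([ 0.22119603, -0.58440464,  0.40403328]), 'tool_rot': array([[ 9.35262694e-01,  3.53954028e-01, -4.88349245e-04],
       [ 3.53954359e-01, -9.35262045e-01,  1.10406716e-03],
       [-6.59454945e-05, -1.20544617e-03, -9.99999271e-01]]), 'contact_force': array([-0.70652982,  0.12533993, -1.0487209 ]), 'opening': 0.09406805055110042}
side [[373.79124922   0.         257.14073609]
 [  0.         373.79124922 189.57494711]
 [  0.           0.           1.        ]] [[ 0.96680313 -0.25547508  0.00491879]
 [-0.19782778 -0.7605529  -0.61840396]
 [ 0.1617278   0.59690181 -0.78584499]] [-0.52264003  0.24621048  0.97342133]
top [[439.25252886   0.         250.63743408]
 [  0.         439.25252886 192.11604343]
 [  0.           0.           1.        ]] [[ 0.0117075  -0.99990114 -0.00778786]
 [-0.98207372 -0.01003271 -0.18823006]
 [ 0.18813332  0.00985195 -0.98209409]] [0.0733426  0.54907358 1.04121942]
```

View pics/top0.png

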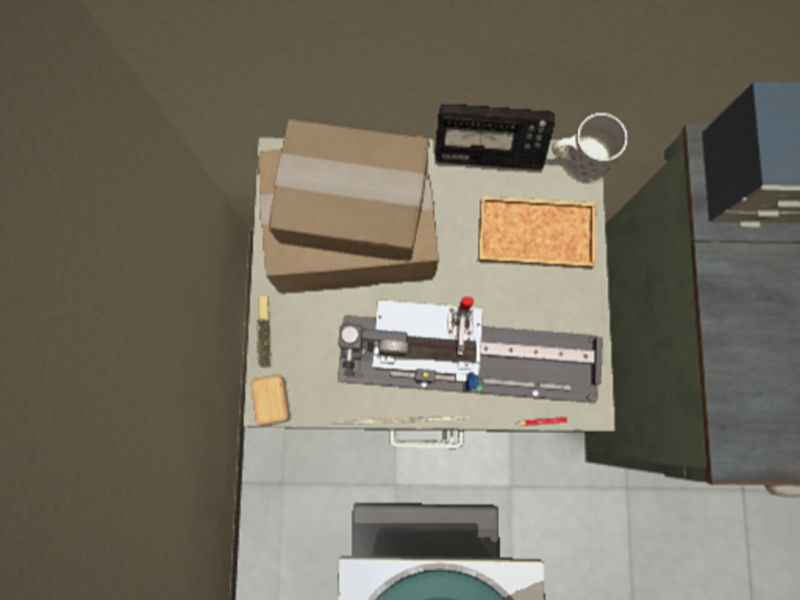

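View pics/side0.png

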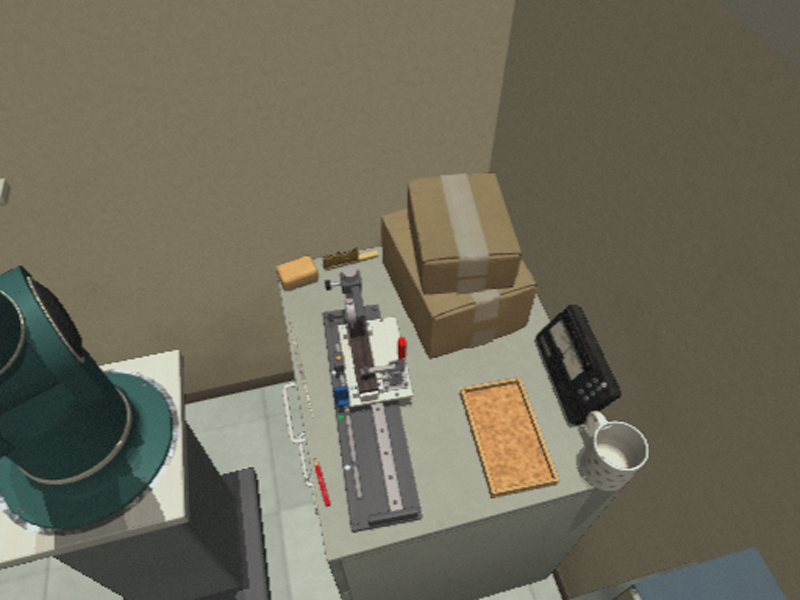

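The top view shows the rail at about (340–600, 315–400), with the blue tab near (473,382), the red handle at (466,303) and the tray at (480–595, 197–267). The side view agrees. I'll enlarge both.

```bash
python3 - <<'E'
import cv2,pickle
t=pickle.load(open('top0.pkl','rb'))['color'];s=pickle.load(open('side0.pkl','rb'))['color']
# top crop origin (210,120) size 180x144 x4.4 ; 
cv2.imwrite('pics/t1.png',cv2.resize(t[120:264,205:397],(768,576),interpolation=cv2.INTER_CUBIC)) # x4 origin(205,120)
cv2.imwrite('pics/s1.png',cv2.resize(s[165:345,195:365],None,fx=3.3333,fy=3.3333,interpolation=cv2.INTER_CUBIC))
E
```

```text
(no output)
```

View pics/t1.png

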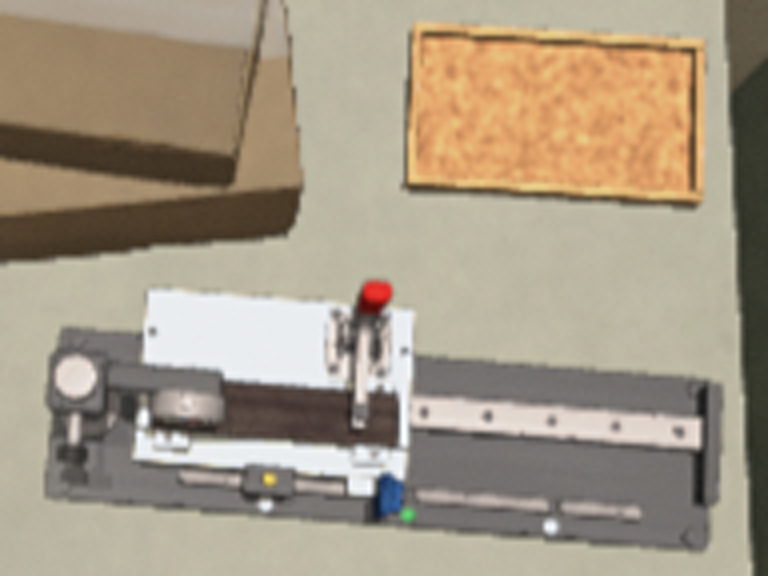

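View pics/s1.png

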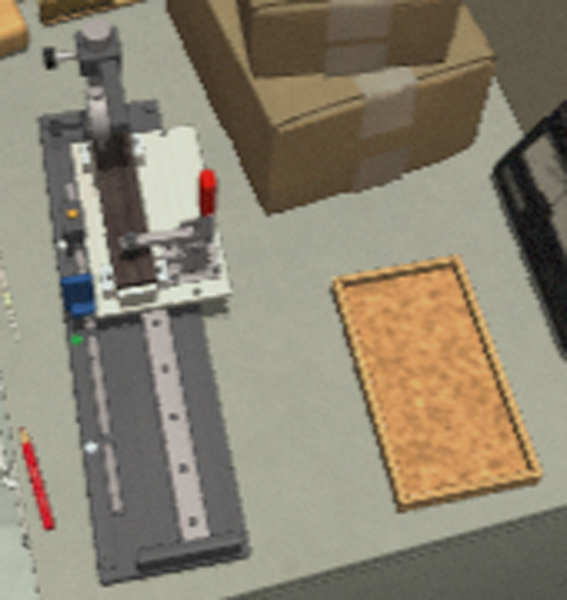

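```bash
cat > h.py <<'E'
import numpy as np,cv2,pickle
from scipy.optimize import least_squares
C={n:pickle.load(open(n+'0.pkl','rb')) for n in('top','side')}
def proj(n,X):
    c=C[n];p=np.atleast_2d(X)@c['R'].T+c['t'];p=p@c['camera_matrix'].T;return p[:,:2]/p[:,2:]
def W(p,L):
    c,s=np.cos(p[2]),np.sin(p[2]);L=np.atleast_2d(L)
    return np.c_[p[0]+c*L[:,0]-s*L[:,1],p[1]+s*L[:,0]+c*L[:,1],L[:,2]]
tc=lambda a:(np.array(a,float)+.5)/4-.5+[205,120]
sc=lambda a:(np.array(a,float)+.5)/3.3333-.5+[195,165]
def fit(obs,x0):
    f=lambda p:np.concatenate([(proj(n,W(p,L))-u).ravel() for n,L,u in obs])
    r=least_squares(f,x0,loss='soft_l1');return r.x,f(r.x).reshape(-1,2)
E
python3 - <<'E'
from h import *
np.set_printoptions(precision=4,suppress=True)
b=np.array([[.055,.21,.01],[-.055,.21,.01],[-.055,-.21,.01]])
bs=np.array([[.055,.21,.01],[-.055,.21,.01]])
obs=[('top',b,tc([[62,328],[46,493],[708,546]])),('side',bs,sc([[157,100],[40,117]])),
('top',np.array([[-.045,0,.074],[.060,.02-.0,.156]]),tc([[390,480],[377,290]]))]
obs[-1]=('top',np.array([[.060,.02,.156]]),tc([[376,292]]))
p,r=fit(obs,[.5,-.1,.1]);print('base',p);print(r)
for n,c in(('top',lambda q:(q-[205,120]+.5)*4-.5),('side',lambda q:(q-[195,165]+.5)*3.3333-.5)):
    print(n,c(proj(n,W(p,[[-.045,0,.074],[.06,.02,.156],[-.055,-.02,.01],[-.055,.07,.01],[-.055,-.11,.01],[0,.145,.061],[0,-.005,.061],[.055,-.21,.01],[-.055,-.21,.01]]))))
k=np.array([[.055,.096,.018],[.055,-.096,.018],[-.055,-.096,.018],[-.055,.096,.018]])
obs=[('top',k,tc([[414,24],[704,40],[699,200],[407,187]])),('side',k,sc([[460,257],[541,475],[400,503],[333,280]]))]
q,r=fit(obs,[.75,-.2,0.05]);print('tray',q);print(r)
E
```

```text
base [ 0.4654 -0.0469 -0.0655]
[[-0.2972 -1.3034]
 [-0.2158  0.1182]
 [ 0.6639 -0.2829]
 [ 0.0874 -0.6964]
 [-0.5987 -0.3892]
 [ 0.6117  0.7868]]
top [[388.1646 495.7612]
 [378.447  295.1473]
 [408.2032 521.511 ]
 [265.7368 510.5089]
 [551.1831 532.5528]
 [152.3486 405.17  ]
 [398.2117 423.8567]
 [714.2762 371.8288]
 [710.6555 544.8683]]
side [[ 72.203  279.2964]
 [201.628  176.8678]
 [ 69.3692 342.816 ]
 [ 56.1026 246.7524]
 [ 84.1768 450.038 ]
 [104.6623 130.2913]
 [131.8799 283.4818]
 [255.1355 554.5472]
 [102.786  584.7881]]
tray [ 0.6768 -0.1626 -0.0539]
[[-0.1948 -0.5479]
 [ 0.1876 -0.1852]
 [ 1.0105  0.3279]
 [-0.1869 -0.9998]
 [-0.6534 -0.877 ]
 [ 0.3101  0.2176]
 [-0.2302  0.7673]
 [-0.8809 -0.7686]]
```

```bash
cat >> h.py <<'E'
np.set_printoptions(precision=4,suppress=True)
BASE=np.array([.468,-.047,-.0655]);TRAY=np.array([.6785,-.1626,-.0539])
def where(f=BASE):
    from plant import robot
    s=robot.get_state();d=s['position']-[f[0],f[1],0];c,n=np.cos(f[2]),np.sin(f[2])
    tip=s['position']+.199*s['tool_rot'][:,2]-[f[0],f[1],0]
    print('t',s['time_s'],'tip local mm',1e3*np.array([c*tip[0]+n*tip[1],-n*tip[0]+c*tip[1],tip[2]]),'F',s['contact_force'],'open',s['opening'],s['grip_force'])
    return s
def go(f,x,y,z):
    from scipy.spatial.transform import Rotation as Ro
    s=where(f);c,n=np.cos(f[2]),np.sin(f[2])
    T=np.array([[n*-1,c,0],[c,n,0],[0,0,-1]]).T
    P=W(f,[[x/1e3,y/1e3,z/1e3+.199]])[0]
    print('lin',1e3*s['tool_rot'].T@(P-s['position']),'ang',Ro.from_matrix(s['tool_rot'].T@T).as_rotvec(),'q',s['q'])
E
python3 -c "
from h import *
go(BASE,-50,28,205)"
```

```text
t 0.1 tip local mm [-211.2284 -552.2511  205.106 ] F [-0.0246 -0.0882  0.5023] open 0.0939656004030438 0.0
lin [ 387.1644 -461.4882    0.5632] ang [-0.001  -0.0005 -1.1435] q [ 1.1675  0.4179 -0.0103  1.6141  0.0047  1.1107 -0.053 ]
```

Request:
carry_out(linear=[[39,-46,0],[77,-92,0],[116,-138,0],[155,-185,0],[194,-231,0],[232,-277,0],[271,-323,0],[310,-369,0],[348,-415,0],[387,-461,0]], angular=[[0,0,-0.114],[0,0,-0.228],[0,0,-0.342],[0,0,-0.456],[0,0,-0.57],[0,0,-0.684],[0,0,-0.8],[0,0,-0.914],[0,0,-1.03],[0,0,-1.1435]], grip=[1,1,1,1,1,1,1,1,1,1])

```text
time_s: 0.93
position: [0.3587, -0.1892, 0.4046]
tool_rot: [[0.06, 0.998, -0.0], [0.998, -0.06, -0.0], [-0.0, -0.0, -1.0]]
contact_force: [2.4, -0.3, 0.6]
opening: 0.0306
grip_force: 0.0
```

```bash
python3 -c "
from h import *
go(BASE,-50,28,205)"
```

```text
t 0.9333 tip local mm [ -99.7611 -149.1349  205.6421] F [ 2.424  -0.3298  0.6418] open 0.030562246417708286 0.0
lin [176.7793  50.7018   0.5631] ang [-0.0002  0.0004  0.0055] q [ 0.831   0.0293 -0.4261  2.1087  0.0148  1.0062  0.3371]
```

Request:
carry_out(linear=[[35,10,0],[70,20,0],[105,30,0],[140,40,0],[177,51,0],[177,51,0],[177,51,25],[177,51,50],[177,51,75],[177,51,95]], angular=[[0,0,0],[0,0,0],[0,0,0],[0,0,0],[0,0,0.005],[0,0,0.005],[0,0,0.005],[0,0,0.005],[0,0,0.005],[0,0,0.005]], grip=[1,1,1,1,1,1,1,1,1,1])

```text
time_s: 1.77
position: [0.4208, -0.0179, 0.308]
tool_rot: [[0.07, 0.998, -0.001], [0.998, -0.07, 0.0], [0.0, -0.001, -1.0]]
contact_force: [-0.5, 0.2, -0.0]
opening: 0.0001
grip_force: 0.0
```

```bash
python3 - <<'E'
from h import *
go(BASE,-50,28,54)
from plant import camera
a=camera('top');b=camera('side')
A=cv2.resize(a['color'][185:265,215:345],(780,480),interpolation=cv2.INTER_CUBIC)[:, :]
B=cv2.resize(b['color'][165:285,195:295],(400,480),interpolation=cv2.INTER_CUBIC)
cv2.imwrite('pics/m1.png',np.hstack([cv2.resize(A,(480,295)),np.zeros((295,5,3),np.uint8),cv2.resize(B,(246,295))]))
E
```

```text
t 1.7667 tip local mm [-49.2266  26.0168 109.0361] F [-0.4815  0.1641 -0.0356] open 5.9242481442874214e-05 0.0
lin [ 2.0283 -0.9189 55.0376] ang [-0.0009 -0.0003 -0.0048] q [ 0.5308  0.2384 -0.6196  2.1699  0.1942  0.7868 -0.2837]
```

View pics/m1.png

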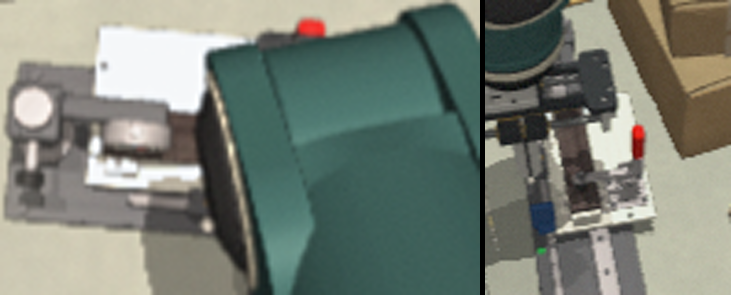

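The top view is blocked by the arm. In the side view (right panel) the closed fingers sit just behind the blue tab (543,217), clear of the red handle. I'll descend and approach the tab.

Request:
carry_out(linear=[[2,-1,14],[2,-1,28],[2,-1,42],[2,-1,55],[2,-1,55],[-1,-1,55],[-4,-1,55],[-7,-1,55],[-9,-1,55],[-9,-1,55]], angular=[[0,0,-0.005],[0,0,-0.005],[0,0,-0.005],[0,0,-0.005],[0,0,-0.005],[0,0,-0.005],[0,0,-0.005],[0,0,-0.005],[0,0,-0.005],[0,0,-0.005]], grip=[1,1,1,1,1,1,1,1,1,1])

```text
time_s: 2.7
position: [0.4197, -0.0274, 0.2552]
tool_rot: [[0.066, 0.998, 0.001], [0.998, -0.066, -0.0], [-0.0, 0.001, -1.0]]
contact_force: [0.8, -0.2, 0.4]
opening: 0.0001
grip_force: 0.0
```

```bash
python3 -c "
from h import *
go(BASE,-50,12,54)"
```

```text
t 2.7 tip local mm [-49.3108  16.2874  56.1944] F [ 0.8154 -0.1618  0.3893] open 7.60164127909538e-05 0.0
lin [-4.3545 -0.5241  2.1954] ang [ 0.0008  0.0003 -0.0009] q [ 0.4969  0.3403 -0.5711  2.2083  0.2975  0.6647 -0.3508]
```

Request:
carry_out(linear=[[-1,0,2],[-2,0,2],[-3,0,2],[-4,0,2],[-5,0,2],[-5,0,2],[-5,0,2],[-5,0,2],[-5,0,2],[-5,0,2]], angular=[[0,0,0],[0,0,0],[0,0,0],[0,0,0],[0,0,0],[0,0,0],[0,0,0],[0,0,0],[0,0,0],[0,0,0]], grip=[1,1,1,1,1,1,1,1,1,1])

```text
time_s: 3.53
position: [0.4195, -0.0299, 0.2527]
tool_rot: [[0.063, 0.998, 0.001], [0.998, -0.063, 0.003], [0.003, 0.001, -1.0]]
contact_force: [1.0, 18.4, 0.9]
opening: 0.0005
grip_force: 9.2
```

```bash
python3 -c "
from h import *
go(BASE,-50,-78,54)"
```

```text
t 3.5333 tip local mm [-49.4039  14.4575  53.7112] F [ 0.9546 18.3747  0.9111] open 0.0004562525279851028 9.185932874679565
lin [-91.9055  -0.6711  -0.5437] ang [ 0.0007 -0.0028  0.0023] q [ 0.5023  0.3456 -0.57    2.2097  0.2989  0.6584 -0.3425]
```

Request:
carry_out(linear=[[-1,0,0],[-2,0,0],[-4,0,0],[-7,0,0],[-11,0,0],[-15,0,0],[-19,0,0],[-23,0,0],[-27,0,0],[-30,0,0]], angular=[[0,0,0],[0,0,0],[0,0,0],[0,0,0],[0,0,0],[0,0,0],[0,0,0],[0,0,0],[0,0,0],[0,0,0]], grip=[1,1,1,1,1,1,1,1,1,1])

```text
time_s: 4.37
position: [0.4174, -0.061, 0.2527]
tool_rot: [[0.064, 0.998, 0.0], [0.998, -0.064, 0.001], [0.001, 0.0, -1.0]]
contact_force: [-0.1, 9.1, 3.2]
opening: 0.0006
grip_force: 4.8
```

```bash
python3 -c "
from h import *
go(BASE,-50,-73,54)"
```

```text
t 4.3667 tip local mm [-49.5397 -16.9826  53.6834] F [-0.0653  9.1493  3.2414] open 0.0005616281547672736 4.7915662452578545
lin [-55.7419  -0.5028  -0.3937] ang [ 0.0001 -0.0014  0.0012] q [ 0.5655  0.3458 -0.5585  2.2069  0.2952  0.6593 -0.2661]
```

Request:
carry_out(linear=[[-5,0,0],[-9,0,0],[-14,0,0],[-18,0,0],[-23,0,0],[-28,0,0],[-32,0,0],[-36,0,0],[-39,0,0],[-42,0,0]], angular=[[0,0,0],[0,0,0],[0,0,0],[0,0,0],[0,0,0],[0,0,0],[0,0,0],[0,0,0],[0,0,0],[0,0,0]], grip=[1,1,1,1,1,1,1,1,1,1])

```text
time_s: 5.2
position: [0.4146, -0.1028, 0.2527]
tool_rot: [[0.064, 0.998, -0.0], [0.998, -0.064, 0.001], [0.001, -0.0, -1.0]]
contact_force: [-1.7, 9.6, 7.0]
opening: 0.0004
grip_force: 5.2
```

```bash
python3 -c "
from h import *
go(BASE,-50,-73,54)"
```

```text
t 5.2 tip local mm [-49.7206 -58.873   53.6661] F [-1.6845  9.5677  6.9951] open 0.0003553844086024567 5.190704762935638
lin [-13.8638  -0.3628  -0.3523] ang [-0.0003 -0.0013  0.0013] q [ 0.6491  0.3516 -0.5431  2.1952  0.2911  0.6633 -0.1627]
```

Request:
carry_out(linear=[[-2,0,0],[-4,0,0],[-6,0,0],[-8,0,0],[-10,0,0],[-11,0,0],[-12,0,0],[-12,0,0],[-12,0,0],[-12,0,0]], angular=[[0,0,0],[0,0,0],[0,0,0],[0,0,0],[0,0,0],[0,0,0],[0,0,0],[0,0,0],[0,0,0],[0,0,0]], grip=[1,1,1,1,1,1,1,1,1,1])

```text
time_s: 6.03
position: [0.4137, -0.1157, 0.2526]
tool_rot: [[0.066, 0.998, -0.0], [0.998, -0.066, -0.0], [-0.0, -0.0, -1.0]]
contact_force: [-0.5, 0.1, 0.6]
opening: 0.0003
grip_force: 0.0
```

```bash
python3 -c "
from h import *
go(BASE,-50,-73,54)"
```

```text
t 6.0333 tip local mm [-49.6663 -72.154   53.5908] F [-0.4527  0.1     0.595 ] open 0.00030464181531357417 0.0
lin [-0.8507 -0.3587 -0.4091] ang [-0.0001  0.     -0.0002] q [ 0.6725  0.3545 -0.5367  2.1899  0.2919  0.6647 -0.1344]
```

Request:
carry_out(linear=[[3,0,0],[6,0,0],[6,0,-20],[6,0,-45],[6,0,-70],[6,0,-80],[4,20,-80],[2,40,-80],[2,60,-80],[2,65,-80]], angular=[[0,0,0],[0,0,0],[0,0,0],[0,0,0],[0,0,0],[0,0,0],[0,0,0],[0,0,0],[0,0,0],[0,0,0]], grip=[1,1,1,1,1,1,1,1,1,1])

```text
time_s: 6.87
position: [0.4807, -0.1179, 0.3323]
tool_rot: [[0.065, 0.998, 0.001], [0.998, -0.065, 0.0], [0.0, 0.001, -1.0]]
contact_force: [-0.9, -0.4, -0.2]
opening: 0.0008
grip_force: 0.0
```

```bash
python3 - <<'E'
from h import *
go(BASE,30,-70,133)
from plant import camera
b=camera('side')
f=lambda q:(q-[195,165]+.5)*5-.5
print(f(proj('side',W(BASE,[[.06,-.07,.156],[-.045,-.09,.074]]))))
cv2.imwrite('pics/m2.png',cv2.resize(b['color'][165:285,195:315],(600,600),interpolation=cv2.INTER_CUBIC))
E
```

```text
t 6.8667 tip local mm [ 17.5066 -69.7994 133.348 ] F [-0.8683 -0.3561 -0.1718] open 0.000786856689876591 0.0
lin [-0.1063 12.6574  0.3583] ang [ 0.0008 -0.0005 -0.    ] q [ 0.6753  0.3269 -0.5824  1.9858  0.2283  0.8919 -0.0926]
[[344.96   423.7708]
 [137.322  579.7191]]
```

View pics/m2.png

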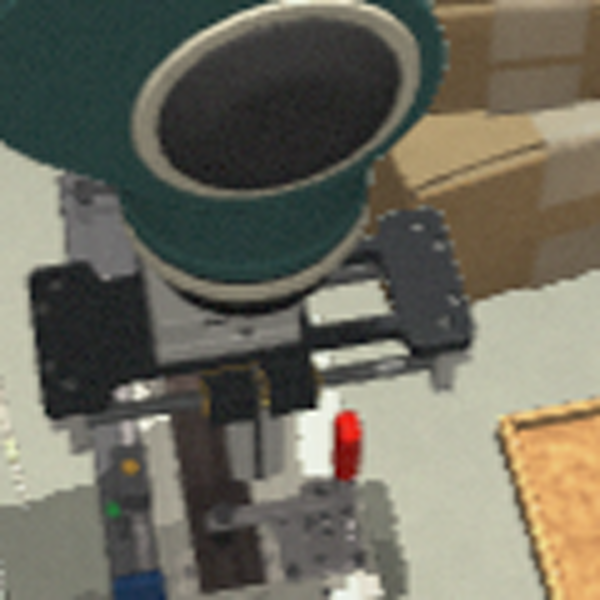

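The red handle top is at (345,415) and the tab top at (138,572). Both show the same small offset from prediction as at the start, so the carriage is in the middle notch. Next I'll throw the handle.

Request:
carry_out(linear=[[2,10,0],[2,18,0],[2,23,0],[2,28,0],[2,32,1],[2,37,3],[2,42,5],[2,47,8],[2,51,10],[2,55,13]], angular=[[0,0,0],[0,0,0],[0,0,0],[0,0,0],[0,0,0],[0,0,0],[0,0,0],[0,0,0],[0,0,0],[0,0,0]], grip=[1,1,1,1,1,1,1,1,1,1])

```text
time_s: 7.75
position: [0.5342, -0.1195, 0.3194]
tool_rot: [[0.065, 0.998, -0.0], [0.998, -0.065, 0.0], [0.0, -0.0, -1.0]]
contact_force: [0.3, 0.6, 1.2]
opening: 0.0003
grip_force: 0.1
```

```bash
python3 - <<'E'
from h import *
go(BASE,90,-68,97)
from plant import camera
b=camera('side')
cv2.imwrite('pics/m3.png',cv2.resize(b['color'][205:305,215:335],(480,400),interpolation=cv2.INTER_CUBIC))
E
```

```text
t 7.75 tip local mm [ 70.7954 -68.0427 120.3591] F [0.2863 0.563  1.2065] open 0.0002944903041380026 0.14391397358849645
lin [ 0.059  19.1954 23.3581] ang [-0.0001 -0.0001 -0.    ] q [ 0.6115  0.4349 -0.5567  1.8718  0.2848  0.9141 -0.1448]
```

View pics/m3.png

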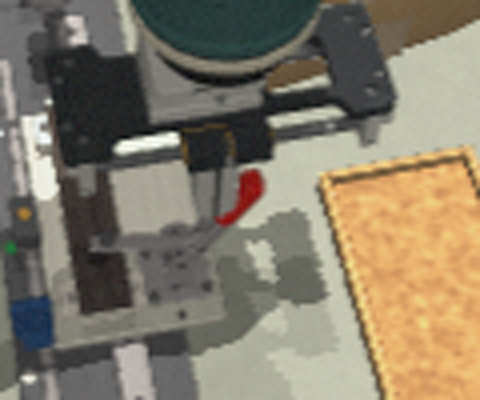

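The handle (240,200) now leans back about 35–40° with the fingers on it, and the arm is starting to lift. I'll keep following the arc.

Request:
carry_out(linear=[[0,4,3],[0,8,7],[0,12,12],[0,15,16],[0,18,20],[0,21,24],[0,24,28],[0,26,31],[0,28,34],[0,28,34]], angular=[[0,0,0],[0,0,0],[0,0,0],[0,0,0],[0,0,0],[0,0,0],[0,0,0],[0,0,0],[0,0,0],[0,0,0]], grip=[1,1,1,1,1,1,1,1,1,1])

```text
time_s: 8.63
position: [0.5619, -0.1213, 0.285]
tool_rot: [[0.065, 0.998, -0.001], [0.998, -0.065, 0.0], [0.0, -0.001, -1.0]]
contact_force: [-0.2, 0.2, -0.1]
opening: 0.0006
grip_force: 0.1
```

```bash
python3 - <<'E'
from h import *
go(BASE,-0,-10,225)
from plant import camera
b=camera('side')
cv2.imwrite('pics/m4.png',cv2.resize(b['color'][205:305,215:335],(480,400),interpolation=cv2.INTER_CUBIC))
E
```

```text
t 8.6333 tip local mm [ 98.3891 -67.9498  85.9945] F [-0.231   0.2065 -0.0993] open 0.0005940849069861803 0.11637408868409693
lin [  58.0607  -98.6045 -138.9236] ang [-0.0007 -0.0003  0.0001] q [ 0.5681  0.525  -0.527   1.8268  0.3331  0.8792 -0.1811]
```

View pics/m4.png

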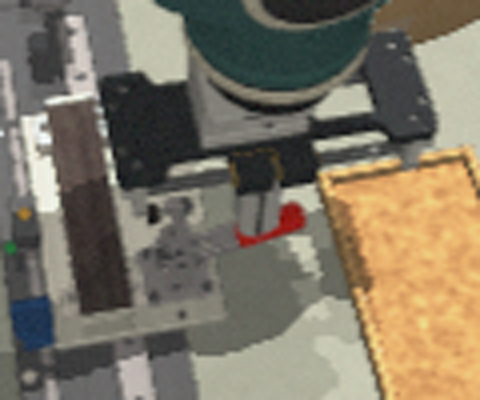

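Step 2 looks done: the handle lies back at (270,225), the clamp arm is upright and the blank is uncovered. I'll retreat upwards and check the blank's corners against my model.

Request:
carry_out(linear=[[0,0,-20],[0,0,-50],[0,0,-80],[0,0,-110],[0,0,-139],[15,-25,-139],[30,-50,-139],[45,-75,-139],[58,-98,-139],[58,-98,-139]], angular=[[0,0,0],[0,0,0],[0,0,0],[0,0,0],[0,0,0],[0,0,0],[0,0,0],[0,0,0],[0,0,0],[0,0,0]], grip=[1,1,1,1,0.4,0.4,0.4,0.4,0.4,0.4])

```text
time_s: 9.52
position: [0.4649, -0.0544, 0.4251]
tool_rot: [[0.063, 0.998, 0.0], [0.998, -0.063, -0.002], [-0.001, 0.0, -1.0]]
contact_force: [1.1, 1.0, 1.2]
opening: 0.0372
grip_force: 0.0
```

```bash
python3 - <<'E'
from h import *
go(BASE,-0,-10,120)
f=lambda q:(q-[215,205]+.5)*4-.5
print(f(proj('side',W(BASE,[[-.017,-.095,.061],[.017,-.095,.061],[.017,.055,.061],[-.017,.055,.061]]))))
from plant import camera
b=camera('side')
cv2.imwrite('pics/m5.png',cv2.resize(b['color'][195:295,215:315],(600,600),interpolation=cv2.INTER_CUBIC))
E
```

```text
t 9.5167 tip local mm [ -2.5505  -7.8622 226.1467] F [1.0734 1.0398 1.1761] open 0.037206462232314566 0.0
lin [ -2.2837   2.5687 106.1507] ang [0.0003 0.0015 0.0027] q [ 0.6463  0.1532 -0.6494  1.9476  0.1069  1.0739 -0.1113]
[[ 77.8323 312.1591]
 [132.6228 302.2933]
 [ 93.3808  97.9652]
 [ 43.3883 106.0918]]
```

View pics/m5.png

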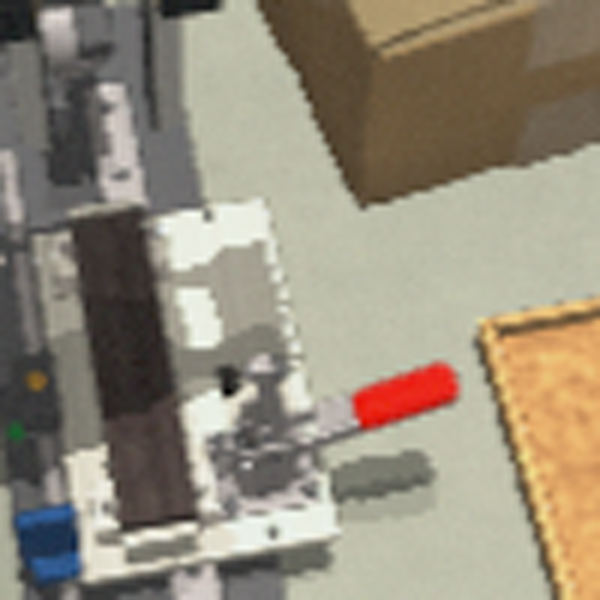

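The blank is in place, with top corners at (122,528), (197,517), (143,208) and (73,220). The clamp is open and the handle is down at (410,395). I'll fit the blank's pose from those corners.

```bash
python3 - <<'E'
from h import *
k=np.array([[-.017,-.075,.061],[.017,-.075,.061],[.017,.075,.061],[-.017,.075,.061]])
u=(np.array([[122,528],[197,517],[143,208],[73,220]],float)+.5)/6-.5+[215,195]
p,r=fit([('side',k,u)],[.46,-.05,-.06]);print(p,r)
d=p[:2]-BASE[:2];c,n=np.cos(BASE[2]),np.sin(BASE[2]);print(1e3*np.array([c*d[0]+n*d[1],-n*d[0]+c*d[1]]))
E
```

```text
[ 0.468  -0.0678 -0.0775] [[-0.618   0.2481]
 [ 0.611  -0.2338]
 [ 0.4319  0.0259]
 [-0.4203 -0.0686]]
[  1.3475 -20.737 ]
```

Request:
carry_out(linear=[[-2,2,20],[-4,3,50],[-4,3,80],[-4,3,105],[-4,3,125],[-4,3,140],[-4,3,150],[-4,3,150],[-4,3,150],[-4,3,150]], angular=[[0,0,0.003],[0,0,0.003],[0,0,0.003],[0,0,0.003],[0,0,0.003],[0,0,0.003],[0,0,0.003],[0,0,0.003],[0,0,0.003],[0,0,0.003]], grip=[0.36,0.36,0.36,0.36,0.36,0.36,0.36,0.36,0.36,0.36])

```text
time_s: 10.4
position: [0.4709, -0.0613, 0.2755]
tool_rot: [[0.069, 0.998, 0.001], [0.998, -0.069, -0.0], [-0.0, 0.001, -1.0]]
contact_force: [0.4, -0.2, -0.7]
opening: 0.0601
grip_force: 0.0
```

```bash
python3 -c "
from h import *
go(BASE,0.5,-12,49)"
```

```text
t 10.4 tip local mm [  4.1057 -14.1054  76.5093] F [ 0.3567 -0.169  -0.677 ] open 0.06014882853559349 0.0
lin [ 2.0776 -3.4039 27.5048] ang [ 0.0012  0.0001 -0.0031] q [ 0.5566  0.3891 -0.5774  2.073   0.3055  0.7601 -0.2788]
```

Request:
carry_out(linear=[[2,-3,6],[2,-3,12],[2,-3,18],[2,-3,24],[2,-3,27],[2,-3,27],[2,-3,27],[2,-3,27],[2,-3,27],[2,-3,27]], angular=[[0,0,-0.003],[0,0,-0.003],[0,0,-0.003],[0,0,-0.003],[0,0,-0.003],[0,0,-0.003],[0,0,-0.003],[0,0,-0.003],[0,0,-0.003],[0,0,-0.003]], grip=[0.36,0.36,0.36,0.36,0.36,0.36,0.5,0.55,0.56,0.56])

```text
time_s: 11.23
position: [0.4675, -0.059, 0.2473]
tool_rot: [[0.065, 0.998, -0.001], [0.998, -0.065, 0.0], [0.0, -0.001, -1.0]]
contact_force: [-0.3, 0.1, 0.4]
opening: 0.0417
grip_force: 0.0
```

```bash
python3 -c "
from h import *
go(BASE,0.5,-12,49)"
```

```text
t 11.2333 tip local mm [  0.1221 -12.0332  48.2604] F [-0.3111  0.1229  0.407 ] open 0.04174883897326085 0.0
lin [ 0.0448  0.2583 -0.7398] ang [-0.0006 -0.0001  0.0001] q [ 0.5288  0.4334 -0.5523  2.0966  0.3486  0.7007 -0.3177]
```

Request:
carry_out(linear=[[0,0,0],[0,0,0],[0,0,0],[0,0,0],[0,0,0],[0,0,0],[0,0,0],[0,0,0],[0,0,0],[0,0,0]], angular=[[0,0,0],[0,0,0],[0,0,0],[0,0,0],[0,0,0],[0,0,0],[0,0,0],[0,0,0],[0,0,0],[0,0,0]], grip=[0.6,0.62,0.64,0.66,0.68,0.7,0.75,0.8,0.8,0.8], force=15)

```text
time_s: 12.07
position: [0.4676, -0.059, 0.2476]
tool_rot: [[0.065, 0.998, -0.0], [0.998, -0.065, 0.0], [0.0, -0.0, -1.0]]
contact_force: [-0.1, -0.2, -0.8]
opening: 0.0338
grip_force: 15.0
```

```bash
python3 -c "
from h import *
go(BASE,0.5,-12,49)"
```

```text
t 12.0667 tip local mm [  0.3538 -12.0246  48.637 ] F [-0.1367 -0.241  -0.8451] open 0.033759921115454734 14.999940097332
lin [ 0.0359  0.1329 -0.363 ] ang [-0.0001 -0.0001 -0.    ] q [ 0.529   0.4328 -0.5526  2.0963  0.3482  0.701  -0.3174]
```

Request:
carry_out(linear=[[0,0,-2],[0,0,-5],[0,0,-9],[0,0,-14],[0,0,-20],[0,0,-30],[0,0,-45],[0,0,-65],[0,0,-85],[0,0,-105]], angular=[[0,0,0],[0,0,0],[0,0,0],[0,0,0],[0,0,0],[0,0,0],[0,0,0],[0,0,0],[0,0,0],[0,0,0]], grip=[0.8,0.8,0.8,0.8,0.8,0.8,0.8,0.8,0.8,0.8], force=25)

```text
time_s: 12.9
position: [0.4674, -0.0588, 0.3544]
tool_rot: [[0.065, 0.998, 0.0], [0.998, -0.065, 0.0], [0.0, 0.0, -1.0]]
contact_force: [0.7, 1.3, -0.3]
opening: 0.0338
grip_force: 25.0
```

```bash
python3 -c "
from h import *
go(BASE,0,-12,190)
go(TRAY,0,8.7,190)"
```

```text
t 12.9 tip local mm [  0.2461 -11.8237 155.379 ] F [ 0.6957  1.3325 -0.3378] open 0.0338138260051321 24.999978840351105
lin [ -0.1421  -0.1906 -34.621 ] ang [ 0.0002 -0.0001  0.0004] q [ 0.6204  0.2562 -0.6357  2.019   0.1896  0.9233 -0.1799]
t 12.9 tip local mm [-216.3132   92.2659  155.379 ] F [ 0.6957  1.3325 -0.3378] open 0.0338138260051321 24.999978840351105
lin [-81.0944 217.2946 -34.5811] ang [ 0.0002 -0.0001 -0.0112] q [ 0.6204  0.2562 -0.6357  2.019   0.1896  0.9233 -0.1799]
```

Request:
carry_out(linear=[[0,0,-15],[0,0,-34],[-12,30,-34],[-24,62,-34],[-36,95,-34],[-48,128,-34],[-60,160,-34],[-72,192,-34],[-81,217,-34],[-81,217,-34]], angular=[[0,0,0],[0,0,0],[0,0,0],[0,0,0],[0,0,-0.005],[0,0,-0.011],[0,0,-0.011],[0,0,-0.011],[0,0,-0.011],[0,0,-0.011]], grip=[0.8,0.8,0.8,0.8,0.8,0.8,0.8,0.8,0.8,0.8])

```text
time_s: 13.73
position: [0.6814, -0.1564, 0.3863]
tool_rot: [[0.056, 0.998, 0.0], [0.998, -0.056, 0.001], [0.001, 0.0, -1.0]]
contact_force: [0.4, -0.3, -1.0]
opening: 0.0339
grip_force: 25.0
```

```bash
python3 -c "
from h import *
go(TRAY,0,8.7,40)"
```

```text
t 13.7333 tip local mm [  2.572    6.5692 187.3484] F [ 0.4369 -0.262  -0.9599] open 0.033874182682636596 24.999721348285675
lin [  2.1705  -2.5633 147.3497] ang [ 0.0003 -0.0009 -0.0026] q [ 0.5344  0.6247 -0.5459  1.4092  0.331   1.1991 -0.104 ]
```

Request:
carry_out(linear=[[2,0,30],[2,2,65],[2,2,95],[2,2,120],[2,2,140],[2,2,150],[2,2,158],[2,2,164],[2,2,166],[2,2,166]], angular=[[0,0,0],[0,0,0],[0,0,-0.003],[0,0,-0.003],[0,0,-0.003],[0,0,-0.003],[0,0,-0.003],[0,0,-0.003],[0,0,-0.003],[0,0,-0.003]], grip=[0.8,0.8,0.8,0.8,0.8,0.8,0.8,0.8,0.8,0.8])

```text
time_s: 14.57
position: [0.6811, -0.1522, 0.2212]
tool_rot: [[0.052, 0.999, 0.001], [0.999, -0.052, -0.0], [0.0, 0.001, -1.0]]
contact_force: [-0.4, 0.1, -0.4]
opening: 0.0336
grip_force: 25.0
```

```bash
python3 - <<'E'
from h import *
go(TRAY,5,8.7,6)
from plant import camera
b=camera('side');a=camera('top')
cv2.imwrite('pics/m6.png',np.hstack([cv2.resize(b['color'][215:335,245:365],(400,400),interpolation=cv2.INTER_CUBIC),cv2.resize(a['color'][110:230,280:400],(400,400),interpolation=cv2.INTER_CUBIC)]))
E
```

```text
t 14.5667 tip local mm [ 2.1043 10.541  22.2279] F [-0.3749  0.0893 -0.4473] open 0.033637099438967005 24.999923408031464
lin [-1.8456  2.9945 16.2296] ang [ 0.0006 -0.      0.0024] q [ 0.4946  0.7947 -0.4836  1.5197  0.4258  0.9327 -0.1731]
```

View pics/m6.png

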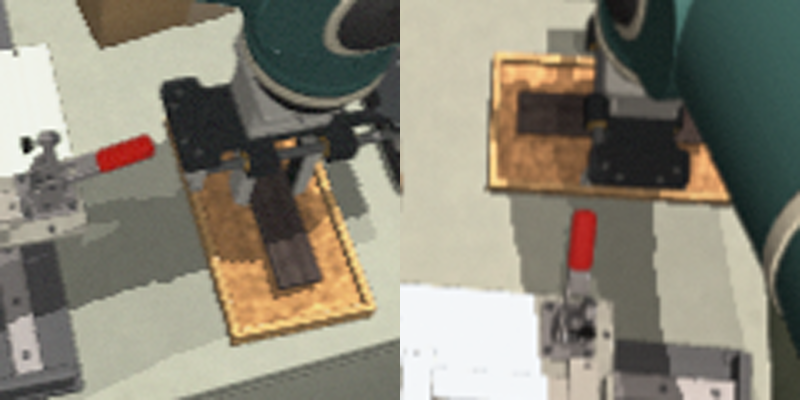

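The blank is held level above the tray floor, with its +y end at (518,115) and the inner wall at about (497,115) in the top panel. That leaves about 14 mm, and the red handle is clear of the gripper. I'll lower it slowly.

Request:
carry_out(linear=[[-1,1,3],[-2,3,6],[-2,3,8],[-2,3,10],[-2,3,12],[-2,3,13],[-2,3,14],[-2,3,15],[-2,3,15],[-2,3,15]], angular=[[0,0,0],[0,0,0],[0,0,0],[0,0,0],[0,0,0],[0,0,0],[0,0,0],[0,0,0],[0,0,0],[0,0,0]], grip=[0.8,0.8,0.8,0.8,0.8,0.8,0.8,0.8,0.8,0.8], force=10)

```text
time_s: 15.5
position: [0.6838, -0.1541, 0.2074]
tool_rot: [[0.051, 0.999, -0.0], [0.999, -0.051, -0.001], [-0.001, -0.0, -1.0]]
contact_force: [-12.8, 1.2, 26.4]
opening: 0.0339
grip_force: 23.3
```

```bash
python3 -c "
from h import *
go(TRAY,5,8.7,6)"
```

```text
t 15.5 tip local mm [4.8245 8.6224 8.3909] F [-12.7725   1.202   26.3735] open 0.03389307092769136 23.287629866972566
lin [-0.031   0.138   2.3909] ang [-0.0002  0.0006  0.0024] q [ 0.4902  0.8166 -0.476   1.5138  0.4347  0.9179 -0.1757]
```

Request:
carry_out(linear=[[0,0,-1],[0,0,-2],[0,0,-2],[0,0,-2],[0,0,-2],[0,0,-2],[0,0,-2],[0,0,-2],[0,0,-2],[0,0,-2]], angular=[[0,0,0],[0,0,0],[0,0,0],[0,0,0],[0,0,0],[0,0,0],[0,0,0],[0,0,0],[0,0,0],[0,0,0]], grip=[0.8,0.8,0.8,0.62,0.6,0.57,0.52,0.5,0.5,0.5])

```text
time_s: 16.33
position: [0.6838, -0.1543, 0.2076]
tool_rot: [[0.052, 0.999, -0.0], [0.999, -0.052, 0.0], [0.0, -0.0, -1.0]]
contact_force: [-1.1, 0.2, 2.9]
opening: 0.047
grip_force: 1.6
```

```bash
python3 -c "
from h import *
where(TRAY)"
```

```text
t 16.3333 tip local mm [4.7866 8.5542 8.6077] F [-1.1369  0.158   2.9142] open 0.046995358479865315 1.6404669646151149
```

Request:
carry_out(linear=[[0,0,-2],[0,0,-5],[0,0,-10],[0,0,-20],[0,0,-40],[0,0,-65],[0,0,-95],[0,0,-125],[0,0,-155],[0,0,-180]], angular=[[0,0,0],[0,0,0],[0,0,0],[0,0,0],[0,0,0],[0,0,0],[0,0,0],[0,0,0],[0,0,0],[0,0,0]], grip=[0.5,0.5,0.5,0.5,0.5,0.5,0.5,0.5,0.5,0.5])

```text
time_s: 17.17
position: [0.6837, -0.1541, 0.3911]
tool_rot: [[0.051, 0.999, 0.002], [0.999, -0.051, -0.0], [-0.0, 0.002, -1.0]]
contact_force: [-0.8, -0.3, 0.3]
opening: 0.0474
grip_force: 0.0
```

```bash
python3 - <<'E'
from h import *
where(TRAY)
from plant import camera
b=camera('side')['color']
# dark bar in tray: numeric check (picture budget used up)
m=(b.max(2)<75).astype(np.uint8); m[:, :270]=0; m[:250]=0
n,l,st,ce=cv2.connectedComponentsWithStats(m)
print([(s.tolist(),c) for s,c in zip(st[1:],ce[1:]) if s[4]>60])
X=lambda p,L:proj('side',W(p,L))
print(X(TRAY,[[.005,0,.017],[-.012,-.075,.017],[.022,-.075,.017],[.022,.075,.017],[-.012,.075,.017]]))
E
```

```text
t 17.1667 tip local mm [  5.125    8.6828 192.0739] F [-0.8328 -0.2814  0.2692] open 0.04738439695934554 0.0
[([312, 251, 23, 38, 447], array([323.1208, 269.1767])), ([356, 250, 41, 22, 536], array([374.0112, 257.7444]))]
[[326.2074 275.7297]
 [329.1819 304.5486]
 [342.2188 301.8661]
 [323.51   249.5956]
 [311.5555 251.8126]]
```

```bash
python3 - <<'E'
from h import *
from plant import camera
c=camera('side')['color']; old=cv2.imread('pics/m5.png'); new=cv2.resize(c[195:295,215:315],(600,600),interpolation=cv2.INTER_CUBIC)
for nm,(x0,x1,y0,y1) in dict(tab=(10,90,490,590),handle=(330,470,350,440),clamp=(215,300,350,510)).items():
    r=cv2.matchTemplate(new[max(0,y0-30):y1+30,max(0,x0-30):x1+30],old[y0:y1,x0:x1],cv2.TM_CCOEFF_NORMED);_,v,_,p=cv2.minMaxLoc(r);print(nm,v,(p[0]-min(30,x0))/6,(p[1]-min(30,y0))/6)
# bar in tray: low-value pixels within the tray polygon
k=np.array([[.049,.09,.012],[.049,-.09,.012],[-.049,-.09,.012],[-.049,.09,.012]])
M=np.zeros(c.shape[:2],np.uint8);cv2.fillPoly(M,[proj('side',W(TRAY,k)).round().astype(int)],1)
for th in(85,100,115):
    m=((c[:,:,2]<th)&(M>0)).astype(np.uint8)
    n,l,st,ce=cv2.connectedComponentsWithStats(m);i=1+st[1:,4].argmax()
    print(th,st[i],ce[i],cv2.minAreaRect(np.argwhere(l==i)[:,::-1].astype(np.float32)))
for r in range(246,310,4): print(r,' '.join('%3d'%v for v in c[r,296:350:2,2]))
E
```

```text
tab 0.9765058159828186 0.0 0.0
handle 0.865925133228302 0.16666666666666666 0.16666666666666666
clamp 0.5739279389381409 0.0 0.3333333333333333
85 [312 250  29  55 598] [324.7625 274.1789] ((326.0, 277.0), (56.288536071777344, 12.649110794067383), 71.56504821777344)
100 [312 250  29  55 708] [325.9506 277.1667] ((326.1917724609375, 276.9342956542969), (56.37838363647461, 13.486486434936523), 71.07534790039062)
115 [312 250  29  55 758] [325.9354 277.0805] ((326.3189697265625, 276.5776062011719), (57.512229919433594, 17.72637176513672), 66.80140686035156)
246 204 202 204 169 177 170 158 158 154 129 108 115 113 114 129 229 217 219 180 226 203 201 204 201 199 198 195
250 166 109 111 120 136 145 152 149 149 150 166 122 113  80 167 161 235 228 213 190 222 198 200 200 199 201 198
254 124 148 160 161 170 180 179 170  59  63  67  63  58  62  76 157 239 239 240 156 237 176 202 182 199 204 203
258 100 167 141 152 157 176 152 135 129  66  59  61  61  60  59 106 156 160 148 140 107 172 126 128 128 156 200
262 128 106 155 163 150 147 161 159 165 104  68  63  66  52  59  62 128 166 178 211 226 178
[... 552 characters left out ...]
 217 216 215 231 205 173 221
286 107 107 106 104 104 109 129 127 123 128 126 121 150 112  52  48  50  73  79  83 147 214 206 239 214 129 231
290 106 108 103 106 105  96 230 145 126 124 123 149 191 222  82  80  88  85  72  78  82 187 213 219 192 201 103
294 174 176 180 178 177 160 168 221 221 212 211 218 208 213 185  72  83  93  80  80  88  85 213 239 233 225 220
298 179 179 178 178 181 181 125 191 221 209 218 197 194 190 205 107  89  80  93  88  81  91 110 217 228 236 239
302 177 179 177 180 177 180 158 113 226 216 216 203 197 189 196 212  79  92  85  89  85  64  69 215 214 216 232
306 179 179 176 176 178 179 180 158 165 211 224 227 220 239 233 231 230 220 215 202 202 217 239 225 223 228 238
```

```bash
python3 -c "
from plant import sign_off
print(sign_off())"
```

```text
the job is handed in; nothing more can be done
None
```

I handed the job in with the blank in the tray, about 3 mm from where I aimed, the carriage in the middle notch and the clamp open, at about 17 s; `sign_off` returned no verdict, and after my last permitted picture I checked the final state only by image measurements.

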